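Shut the cupboard door rack and wind down its wing nut

TASK

Gently push the swing-out door rack shut until it rests on its stop, keeping the jars standing in their bin. Then lock it: with light fingertip strokes on the ears of the wing nut on top of its hinge post, as many as it takes, turn the nut clockwise (seen from above) until it is tight. Only push, never pinch the nut or force it, and do not lift the jars or shift the other kitchen things.

Things in the scene. Friction and masses are not known exactly. Their poses are not given: they have to be found in the camera images.
- bay: Fixed cupboard bay: two beige partitions 260 mm long, 16 mm thick, 205 mm tall, and a steel hinge post beside the left one. Origin: the post's axis on the shelf; x points into the bay away from the robot, y left, z up. In this frame the partitions span x = -40 to +220 mm; inner faces at y = +38 mm (too near the nut for a thick fingertip to pass round on that side) and -288 mm.
- washer (a point): Point on the post's axis at the top of the nut's 33 mm washer, 161 mm above the shelf; axes as the bay's. The post is 12 mm thick and its threaded end reaches 25 mm above this point.
- rack (a joint): Angle (rad) of the door rack about the post: 0 = shut, its free end resting on a stop cleat; it grows as the rack swings out towards the robot (clockwise from above). It starts 0.32 to 0.40 open, stays where it is left (friction 0.2 N m), and is pushed shut by the outer face of its leaf.
- leaf_push (a point): Point on the outer (robot-side) face of the rack's white leaf, 190 mm from the post's axis, 125 mm high. Axes turn with the rack: x is normal to the leaf, into the bay (the way to push), y along the leaf to the post, z up. The leaf is 12 mm thick, spans 17 to 275 mm from the post's axis and 40 to 152 mm in height; the post's axis lies in its middle plane.
- bin_floor (a point): Centre of the inner floor of the rack's upper bin, at height 103 mm; same axes as leaf_push. The open bin is 74 mm (x) by 188 mm (y), 34 mm deep, behind the leaf, and turns with the rack.
- nut_turn (a joint): Angle (rad) of the wing nut about the upright post axis: 0 = tight on its washer (a firm stop), positive = unscrewed, growing counter-clockwise seen from above. It starts 6 to 9 rad unscrewed (about one to one and a half turns). Turning it takes about 0.03 N m and it stays where it is left; the nut rises 0.28 mm per rad.
- wing_nut: Steel wing nut, 66 mm across its two round ears, 33 mm tall. Origin: on its axis at its foot (161 mm high when tight). x points along the ears (at +x and -x; the bay's x at joint 0), z up. Ears 5.5 mm thick, 14.5 to 32.5 mm above the foot, 15 to 33 mm from the axis, on arms that slope up from the hub. Hub 27 mm across at its foot, 20 mm at its top, 17 mm up.
- jar_a: Small glass jar with a white lid, 47 mm across, 58 mm tall, standing loose in the rack's upper bin, nearer to the post. Origin: centre of its base, z up. Leave it standing in the bin.
- jar_b: Second jar, the same, in the same bin nearer to the free end.
- spoon: Pink silicone spoon, about 215 mm long, lying on the shelf along the outer side of the right partition. Origin: under its handle, 66 mm from the middle of the bowl; x towards the bowl. Bystander.
- snack_box: Clear snack box with a latched white lid, 122 x 167 mm, 66 mm tall. Origin: centre of its underside. Bystander.
- ramekin: White ceramic mini ramekin, 72 mm across, 40 mm tall. Origin: centre of its underside. Bystander.
- mug: Blue ceramic mug, 78 mm across, 88 mm tall, beside the left partition, outside the bay. Origin: centre of its underside. Bystander.
- tin: Food tin, 74 mm across, 100 mm tall, on the shelf in front of the bay, to the left. Origin: centre of its underside. Bystander.
There are look-alikes about, which are no part of the job. Leave any purple look-alike of the jar_a alone.

How it is judged (in metres and radians):
On the way, in this order (a step that is already met when the one before it is completed fails the run):
1. the door rack is pushed shut on its stop (value of joint rack below 0.035 rad), for 0.2 s.
2. the wing nut is wound down tight (value of joint nut_turn below 0.2 rad), for 0.2 s.
At the end, for the whole second after the job is handed in: The rack is shut (within 0.035 rad, 9 mm at its free end), the wing nut is tight (within 0.2 rad of its stop), and both jars stand upright and at rest on the floor of the upper bin (value of joint rack below 0.035 rad and value of joint nut_turn below 0.2 rad and angle between each of jar_a, jar_b's own z axis and vertical below 0.2 rad and z of jar_a in the frame of bin_floor between -0.01 and 0.008 m and z of jar_b in the frame of bin_floor between -0.01 and 0.008 m and linear speed of each of jar_a, jar_b below 0.02 m/s); the robot touches nothing.
It fails at once if a jar is lifted or tipped (z of any of jar_a, jar_b in the frame of bin_floor above 0.015 m or angle between any of jar_a, jar_b's own z axis and vertical above 0.4 rad).
It fails at once if the rack is slammed (faster than 1.6 rad/s) (velocity of joint rack below -1.6 rad/s).
It fails at once if the nut is pinched or forced (more than 30 N) (contact force between any of the fingers, the arm and wing_nut above 30 N).
It fails at once if another kitchen thing is lifted or shifted by more than 25 mm (distance of any of spoon, snack_box, ramekin, mug, tin from where it was at the start of the episode above 0.025 m).
It also fails if it takes over 69 s, if anything falls off the work surface, if the arm or the gripper's body presses on something with over 40 N, if the wrist force passes 120 N, or if a joint passes its speed limit or range.

ROBOT

A 6-joint arm with a two-finger parallel gripper is mounted at the origin on the work surface. World frame = base frame: x ahead of the robot, y to its left, z up, the work surface at z = 0. Lengths are in mm, angles in degrees, forces in N, time in s.
With the tool pointing down it reaches from about 350 to 850 mm from the base axis. Payload 8.1 kg.
Tool frame: the origin (TCP) lies at the very end of the fingers, on their centre line; the grasp point (between the pads) lies 19 mm behind it; z points along the fingers, y is the direction in which the jaws open and shut (so a half turn about z gives the same grasp; the last joint's range is limited). The gripper opens to 85 mm and grips with 20 to 120 N. Pads are 22 mm wide; open, the fingers measure 114 mm over their backs; the gripper's body (76 mm by 85 mm) begins 54 mm behind the grasp point. The pads swing forward as they close: fully open they stand 13 mm farther back than shut.
Start: joints at [69.534, 7.471, 85.268, -0, 87.261, -4.893], TCP at [161.057, 577.984, 231.292] pointing down, gripper open.
Joint ranges: [-169.43, 169.43], [-51.17, 129.36], [1.28, 143.12], [-76.62, 256.62], [0, 156.53], [-152.29, 152.29]. Speed limits (degrees/s): [136.94, 136.94, 159.86, 180, 180, 180].

INTERFACE

Orientations are given as [roll, pitch, yaw] about the fixed x, y, z axes, in that order (R = Rz(yaw) Ry(pitch) Rx(roll)).
In Python, from bench import r gives the robot as it stands.
- The arm moves only by the shell command python3 -m jog 'ROWS' [OPENING] [FORCE]. ROWS is JSON, a list of rows, each a list of 6 numbers: the shift along the tool's x, y, z normalised to -1 to 1, where 1 is 0.25 m, then the turn, a rotation vector about the tool's x, y, z normalised to -1 to 1, where 1 is pi rad. In form: [[x, y, z, ax, ay, az], ...]. A call has 1 to 10 rows; each row is the pose to reach, as a shift and turn from the pose commanded when the call began, along the tool's axes at that moment, turning the shorter way round; what a row does not reach only later rows make up. A row lasts 1/10 s, in which the tool goes at most 50 mm and 8.59 degrees, less where a joint would pass 70% of its speed; a pose out of reach is approached as far as the arm can. A call with a number of a shift or a turn outside -1 to 1 is refused whole. A call with a gripper value outside its range is refused whole. OPENING is the opening, from 0 (shut) to 1 (fully open), set as the call begins (- or left out, the last holds). The fingers move at their own pace and stop on an object; FORCE is the grip in N (left out, the last holds). Time passes only in rows, so rows that repeat a pose let the fingers close. It gives the time, the measured TCP pose, the force and the opening at its end, in the units of the state.
- r.sense(): the state, without advancing time (a new reading comes with each control period).
- r.snapshot(name): name is "scene" or "top" or "wrist"; returns a dict with "pixels" (420x560x3 uint8, red, green, blue), "intrinsics" (3x3 intrinsics, pixels), "extrinsics" (4x4, takes a point from camera to world coordinates). Camera axes: x right, y down, z forward; pixel columns grow to the right and rows downward; lengths in mm; the calibration is good to about 2 mm. A picture is of the moment at which its call begins. There is no depth.
- r.hand_in(): hands the job in, once; it reports no verdict.
The state is a dict: "time": time; "joint_pos": joint angles; "qd": joint speeds; "joint_efforts": joint torques, N m; "tool_pos": TCP position; "tcp_rot": TCP orientation; "ft_force": force on the tool from outside, world axes, zero at the start; "wrist_torque": the same for the moment, N m; "finger_gap": finger opening in mm.
Only numpy, scipy, OpenCV 4.12 (cv2) and the standard library are available. Lean on these libraries where they do the work, as an engineer would, in place of code of your own. Each camera call takes 0.05 s, during which the arm holds its last target.

## Working session

There is one attempt and no reset: what is moved stays moved. The work goes in short steps, Python scripts to look and compute and a shell command to move; the robot and the scene stay as the last step left them, time stands still between calls to the robot, and variables do not carry over. Pictures are saved under pics/ and viewed, and the job is handed in when it is done.

```bash
ls; mkdir -p pics
python3 - <<'E'
from bench import r
import cv2
s=r.sense(); print(s)
for n in ("scene","top","wrist"):
    d=r.snapshot(n); cv2.imwrite(f"pics/{n}0.png",d["pixels"][:,:,::-1]); print(n,d["intrinsics"].tolist(),d["extrinsics"].round(3).tolist())
E
```

```text
pics
{'time': 0.0, 'joint_pos': array([ 6.95331289e+01,  7.51570383e+00,  8.53299361e+01,  5.80126948e-04,
        8.72601239e+01, -4.89357236e+00]), 'qd': array([ 0.02334459, -0.13293408,  0.06491434, -0.06105673, -0.11925484,
       -0.03639935]), 'joint_efforts': array([ 2.65430208e-04, -5.69394457e+01, -5.00561321e+01, -2.21097525e-04,
        1.42069199e-02,  2.69623496e-05]), 'tool_pos': array([160.87117131, 577.46520253, 230.23191245]), 'tcp_rot': array([-1.79894671e+02, -9.59948934e-03,  1.64426664e+02]), 'ft_force': array([-0.61468029, -0.01313047, -0.83365758]), 'wrist_torque': array([-0.01517175, -0.006863  ,  0.00295334]), 'finger_gap': 85.2018184987145}
scene [[449.1072867070487, 0.0, 276.9435020826483], [0.0, 449.1072867070487, 208.67917575979527], [0.0, 0.0, 1.0]] [[-0.795, 0.393, -0.462, 1209.519], [0.606, 0.54, -0.585, 777.781], [0.02, -0.745, -0.667, 1057.115], [0.0, 0.0, 0.0, 1.0]]
top [[501.8005076915254, 0.0, 280.73192159354676], [0.0, 501.8005076915254, 201.93545163260495], [0.0, 0.0, 1.0]] [[-0.108, -0.973, 0.202, 254.938], [-0.994, 0.106, -0.02, -0.584], [-0.002, -0.203, -0.979, 1576.396], [0.0, 0.0, 0.0, 1.0]]
wrist [[359.62108355639975, 0.0, 279.286583065485], [0.0, 359.62108355639975, 207.66712951128386], [0.0, 0.0, 1.0]] [[0.269, 0.913, 0.306, 81.761], [0.963, -0.254, -0.089, 599.886], [-0.003, 0.318, -0.948, 372.532], [0.0, 0.0, 0.0, 1.0]]
```

View pics/scene0.png

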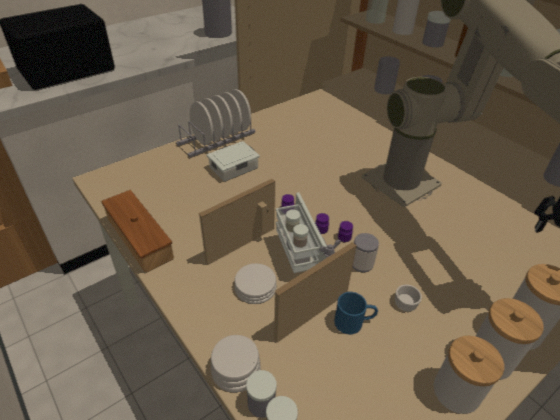

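View pics/top0.png

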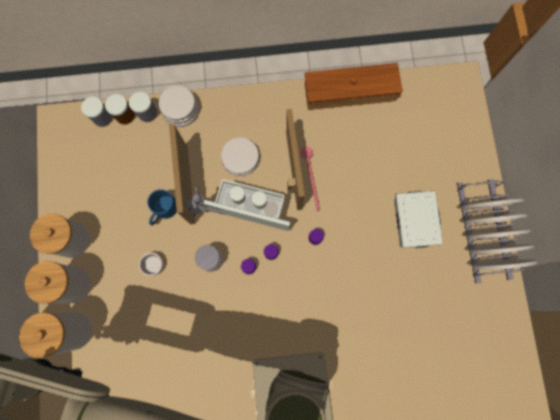

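View pics/wrist0.png

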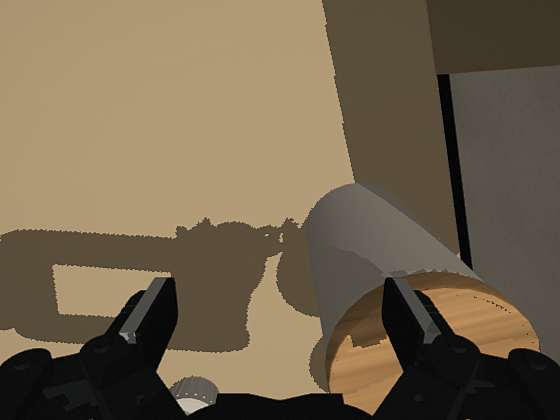

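```bash
cat > h.py <<'E'
import numpy as np, cv2
from bench import r
def cam(n):
    d=r.snapshot(n); return d["pixels"],np.array(d["intrinsics"]),np.array(d["extrinsics"])
def ray(K,E,u,v):
    d=E[:3,:3]@np.linalg.inv(K)@np.array([u,v,1.]); return E[:3,3],d/np.linalg.norm(d)
def onz(K,E,u,v,z):
    o,d=ray(K,E,u,v); return o+d*(z-o[2])/d[2]
def proj(K,E,p):
    q=E[:3,:3].T@(np.asarray(p,float)-E[:3,3]); q=K@q; return q[:2]/q[2]
def tri(a,b):
    A=np.zeros((3,3));B=np.zeros(3)
    for o,d in (a,b):
        P=np.eye(3)-np.outer(d,d);A+=P;B+=P@o
    p=np.linalg.solve(A,B); return p,[np.linalg.norm((np.eye(3)-np.outer(d,d))@(p-o)) for o,d in (a,b)]
def crop(im,x0,y0,x1,y1,k,name):
    c=cv2.resize(im[y0:y1,x0:x1],None,fx=k,fy=k,interpolation=cv2.INTER_CUBIC)
    cv2.imwrite("pics/"+name,c[:,:,::-1])
E
python3 - <<'E'
from h import *
im,K,E=cam("top"); crop(im,140,90,340,240,4,"topc.png")
im,K,E=cam("scene"); crop(im,200,170,390,312,4,"scenec.png")
E
```

```text
(no output)
```

View pics/topc.png

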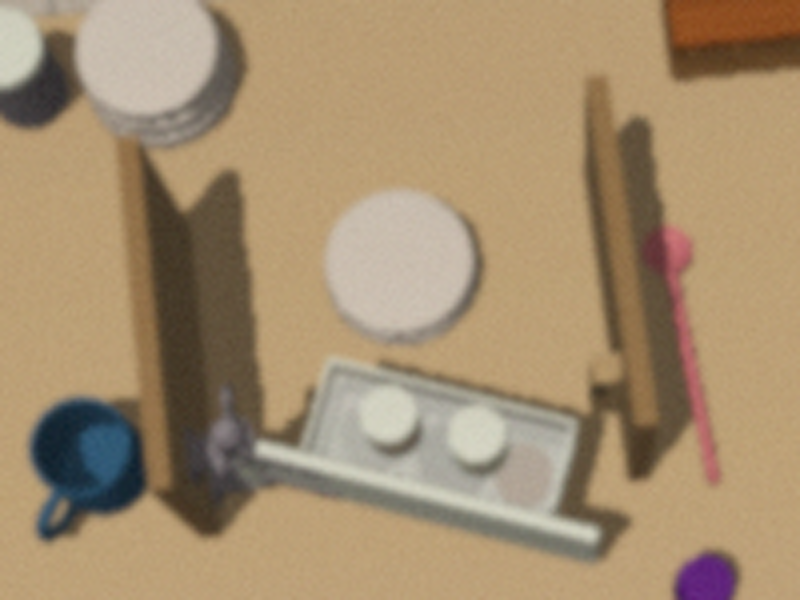

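View pics/scenec.png

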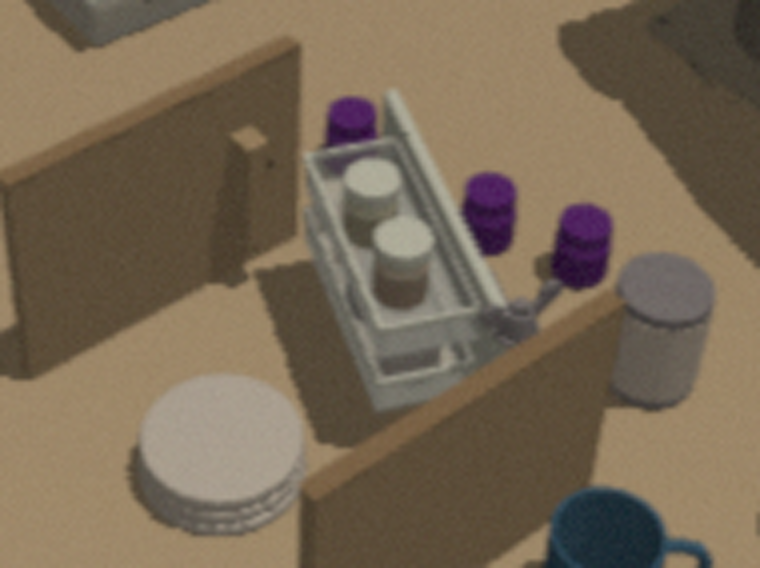

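Run:
```python
from h import *
im,K,E=cam("top")
P=lambda x,y,z: onz(K,E,140+x/4,90+y/4,z)
for n,x,y,z in [("Lnear",160,488,205),("Lfar",128,140,205),("Rnear",646,430,205),("Rfar",597,78,205),("nut hub top",229,435,180),("ear far",226,395,190),("leaf post end",256,447,152),("leaf free end",600,535,152),("jar a lid",390,415,161),("jar b lid",477,436,161),("purple1",706,580,58)]:
    print(n,P(x,y,z).round(1))
for n,u,v,z in [("tin",207,257,100),("pur2",248,266,58),("pur3",271,251,58),("pur1",316,236,58)]: print(n,onz(K,E,u,v,z).round(1))
```

```text
Lnear [540.4 253.7 205. ]
Lfar [797.8 259.5 205. ]
Rnear [544.8 -87.  205. ]
Rfar [808.2 -82.  205. ]
nut hub top [578.6 206.9 180. ]
ear far [605.5 205.4 190. ]
leaf post end [574.1 192.2 152. ]
leaf free end [482.9 -48.6 152. ]
jar a lid [585.1  92.9 161. ]
jar b lid [562.9  31.9 161. ]
purple1 [ 454.7 -128.2   58. ]
tin [419.3 203.2 100. ]
pur2 [383.7  88.4  58. ]
pur3 [421.2  14.8  58. ]
pur1 [ 451.9 -126.3   58. ]
```

The scene and top views are clear. In the top image:
- The nut and post are at about (197,199) px.
- The leaf runs from (204,202) to (290,224).
- The white-lidded jars in the bin are at (237,194) and (259,199).
- The stop cleat is at (291,183).

**Look-alikes:** There are purple jars at (248,266), (271,251) and (316,236). There are also pale canisters at (93,108), (117,106) and (140,103), which are not in the bin. The only white leaf is on the rack, so the leaf and nut choice is unambiguous, and the close crop confirmed it.

**Measurements:** The post is at about (580,208). The free end is at 274 mm (275 expected), which puts the rack at about 0.38 rad. The partitions are 341 mm apart (342 expected).

Next I shut the fingers and head over.

```bash
python3 -m jog '[[-0.87,-0.89,0,0,0,-0.093],[-0.87,-0.89,0,0,0,-0.093],[-0.87,-0.89,0,0,0,-0.093],[-0.87,-0.89,0,0,0,-0.093],[-0.87,-0.89,0,0,0,-0.093],[-0.87,-0.89,0,0,0,-0.093],[-0.87,-0.89,0,0,0,-0.093],[-0.87,-0.89,0,0,0,-0.093],[-0.87,-0.89,0,0,0,-0.093]]' 0 20
```

```text
time: 1.2
tool_pos: [310.7, 305.9, 231.4]
tcp_rot: [180.0, -0.0, -178.9]
ft_force: [-0.6, 0.3, -0.0]
finger_gap: 0.0
```

```bash
python3 -m jog '[[-0.56,-1,0,0,0,0],[-0.56,-1,0,0,0,0],[-0.56,-1,0,0,0,0],[-0.56,-1,0,0,0,0],[-0.56,-1,0,0,0,0],[-0.56,-1,0,0,0,0],[-0.56,-1,0,0,0,0]]'; python3 -m jog '[[0,-0.12,0.42,0,0,0],[0,-0.12,0.42,0,0,0],[0,-0.12,0.42,0,0,0],[0,-0.12,0.42,0,0,0]]'
python3 - <<'E'
from h import *
for n in("top","scene"):
    im,K,E=cam(n); cv2.imwrite(f"pics/{n}1.png",im[:,:,::-1])
im,K,E=cam("wrist"); cv2.imwrite("pics/wrist1.png",im[:,:,::-1])
E
```

```text
time: 1.9
tool_pos: [457.6, 56.3, 231.0]
tcp_rot: [-180.0, -0.0, -179.0]
ft_force: [-0.8, 1.1, 0.0]
finger_gap: -0.2
time: 2.3
tool_pos: [454.9, 29.6, 124.9]
tcp_rot: [180.0, -0.3, -178.8]
ft_force: [0.3, -0.1, 0.4]
finger_gap: 0.2
```

View pics/wrist1.png

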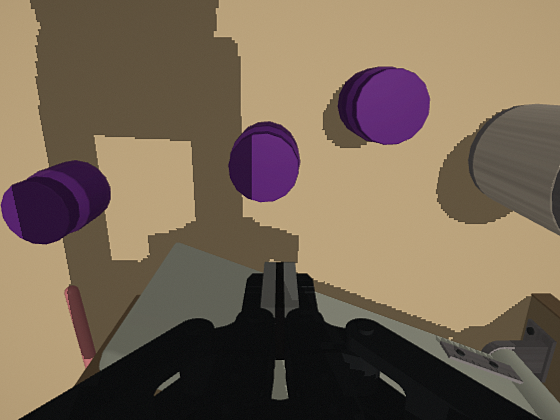

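View pics/top1.png

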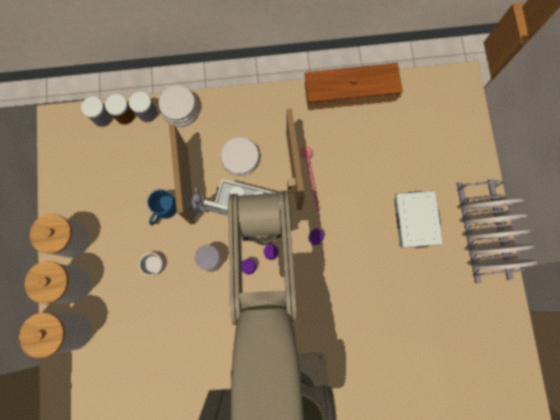

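Purple jars stay clear in front, at wrist pixels (265,160), (390,105) and (60,200). The closed fingers hang before the leaf, at about (280,290). I push gently.

```bash
python3 -m jog '[[-0.04,0,0,0,0,0],[-0.08,0,0,0,0,0],[-0.11,0,0,0,0,0],[-0.13,0,0,0,0,0],[-0.15,0,0,0,0,0],[-0.17,0,0,0,0,0],[-0.19,0,0,0,0,0],[-0.21,0,0,0,0,0],[-0.23,0,0,0,0,0],[-0.25,0,0,0,0,0]]'
python3 -m jog '[[-0.02,0,0,0,0,0],[-0.04,0,0,0,0,0],[-0.06,0,0,0,0,0],[-0.08,0,0,0,0,0],[-0.10,0,0,0,0,0]]'
python3 - <<'E'
from h import *
im,K,E=cam("wrist"); cv2.imwrite("pics/wrist2.png",im[:,:,::-1])
im,K,E=cam("scene"); crop(im,200,170,390,312,4,"scene2.png")
E
```

```text
time: 3.45
tool_pos: [519.3, 29.4, 126.3]
tcp_rot: [-180.0, -0.0, -178.8]
ft_force: [-1.4, -0.8, -0.1]
finger_gap: -0.0
time: 3.95
tool_pos: [544.4, 29.9, 126.3]
tcp_rot: [-180.0, 0.0, -178.8]
ft_force: [-1.6, -0.9, -0.2]
finger_gap: 0.1
```

View pics/wrist2.png

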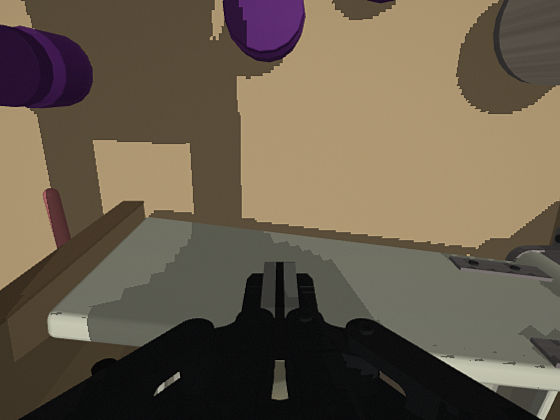

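View pics/scene2.png

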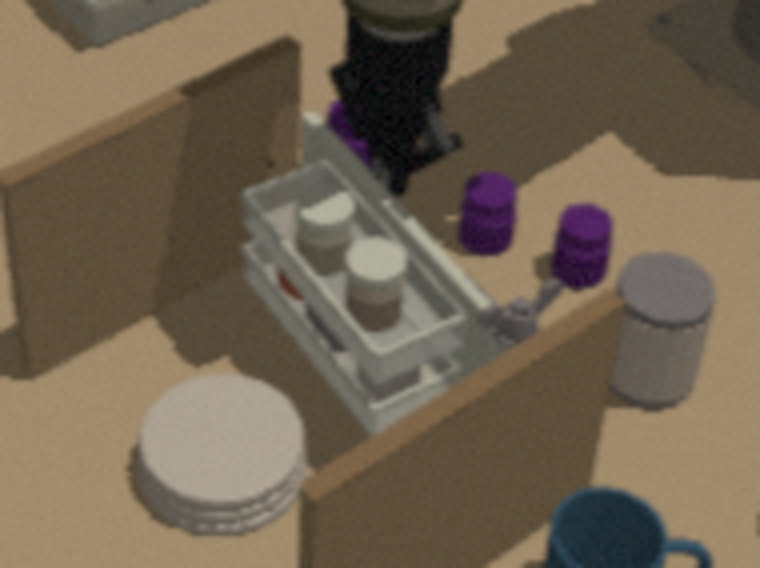

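The rack follows the fingers and both jars stand. I keep pushing towards the stop, more slowly.

```bash
python3 -m jog '[[-0.016,0,0,0,0,0],[-0.032,0,0,0,0,0],[-0.048,0,0,0,0,0],[-0.064,0,0,0,0,0],[-0.076,0,0,0,0,0]]'
python3 -m jog '[[-0.008,0,0,0,0,0],[-0.016,0,0,0,0,0]]'
```

```text
time: 4.55
tool_pos: [563.3, 30.3, 126.3]
tcp_rot: [-180.0, -0.0, -178.8]
ft_force: [-1.2, -0.4, -0.1]
finger_gap: 0.2
time: 4.75
tool_pos: [567.2, 30.4, 126.3]
tcp_rot: [-180.0, -0.0, -178.8]
ft_force: [-0.9, -0.7, 0.1]
finger_gap: 0.0
```

```bash
python3 -m jog '[[-0.006,0,0,0,0,0],[-0.012,0,0,0,0,0]]'
python3 -m jog '[[-0.006,0,0,0,0,0],[-0.012,0,0,0,0,0]]'
python3 - <<'E'
from h import *
im,K,E=cam("wrist"); cv2.imwrite("pics/wrist3.png",im[:,:,::-1])
im,K,E=cam("scene"); crop(im,200,170,390,312,4,"scene3.png")
E
```

```text
time: 4.95
tool_pos: [570.1, 30.5, 126.3]
tcp_rot: [-180.0, -0.0, -178.8]
ft_force: [-1.5, -0.5, 0.6]
finger_gap: 0.2
time: 5.15
tool_pos: [570.3, 30.5, 126.2]
tcp_rot: [-180.0, -0.4, -178.8]
ft_force: [-24.1, -1.9, 16.0]
finger_gap: -0.1
```

View pics/wrist3.png

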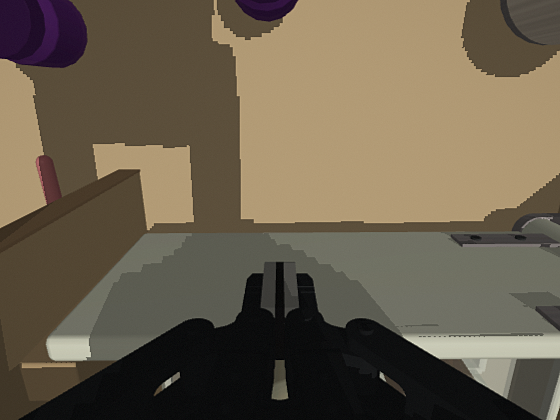

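View pics/scene3.png

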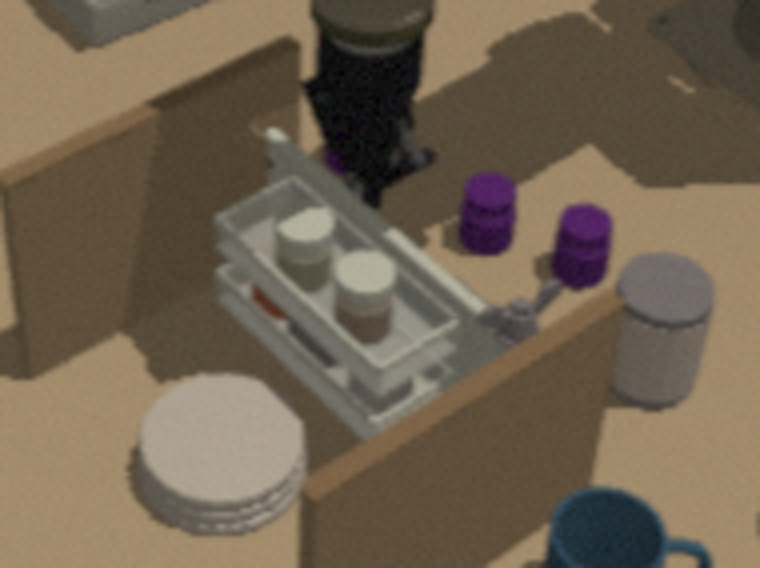

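The force rose to 24 N at x=570, so the leaf is on its stop. It is parallel to the bay and both jars stand. I back off, rise, and look at the nut.

```bash
python3 -m jog '[[0.012,0,0,0,0,0],[0.04,0,0,0,0,0],[0.08,0,0,0,0,0],[0.08,0,-0.2,0,0,0],[0.08,0,-0.4,0,0,0],[0.08,0,-0.44,0,0,0]]'
python3 -m jog '[[-0.16,0.35,0,0,0,0],[-0.22,0.71,0,0,0,0],[-0.22,0.71,0,0,0,0],[-0.22,0.71,0,0,0,0],[-0.22,0.71,0,0,0,0],[-0.22,0.71,0,0,0,0]]'
python3 - <<'E'
from h import *
im,K,E=cam("wrist"); cv2.imwrite("pics/wrist4.png",im[:,:,::-1]); print(K,E.round(3)); print(r.sense()["tool_pos"])
im,K,E=cam("top"); crop(im,140,90,340,240,4,"top4.png")
E
```

```text
time: 5.85
tool_pos: [555.5, 30.1, 243.7]
tcp_rot: [-180.0, 0.6, -178.8]
ft_force: [0.9, -0.1, -0.3]
finger_gap: -0.3
time: 6.45
tool_pos: [603.8, 209.5, 235.7]
tcp_rot: [-180.0, -0.0, -178.7]
ft_force: [0.0, -0.2, -0.6]
finger_gap: -0.3
[[359.62108356   0.         279.28658307]
 [  0.         359.62108356 207.66712951]
 [  0.           0.           1.        ]] [[-2.20000e-02  9.48000e-01  3.17000e-01  5.21702e+02]
 [ 1.00000e+00  2.10000e-02  5.00000e-03  2.07838e+02]
 [-2.00000e-03  3.17000e-01 -9.48000e-01  3.77936e+02]
 [ 0.00000e+00  0.00000e+00  0.00000e+00  1.00000e+00]]
[603.92334762 208.51450456 235.89898101]
```

View pics/wrist4.png

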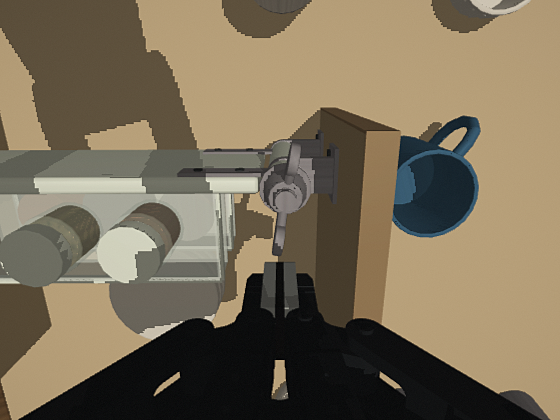

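View pics/top4.png

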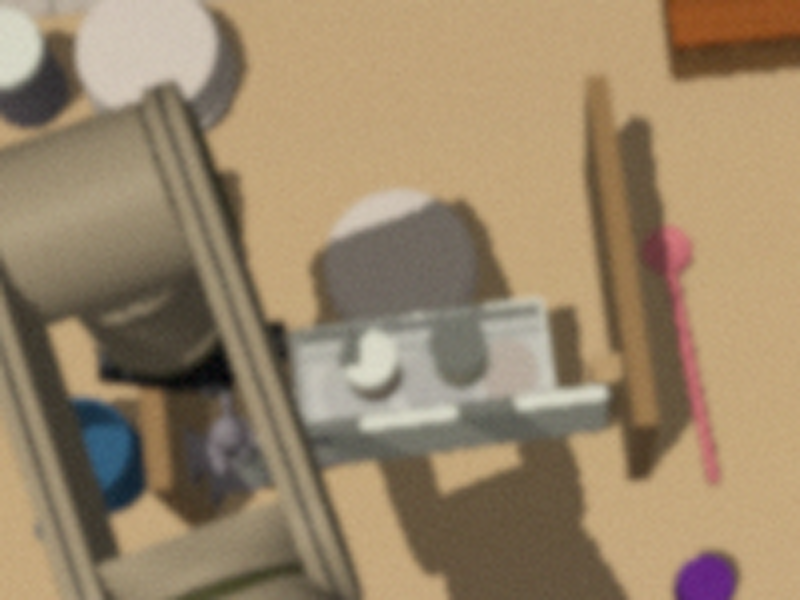

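Run:
```python
from h import *
im=cv2.imread("pics/wrist4.png")[:,:,::-1]; crop(im,220,110,370,320,3.8,"w4c.png") if 0 else crop(im,230,120,360,217,6,"w4c.png")
crop(im,230,195,360,292,6,"w4d.png")
```

```text
(no output)
```

View pics/w4c.png

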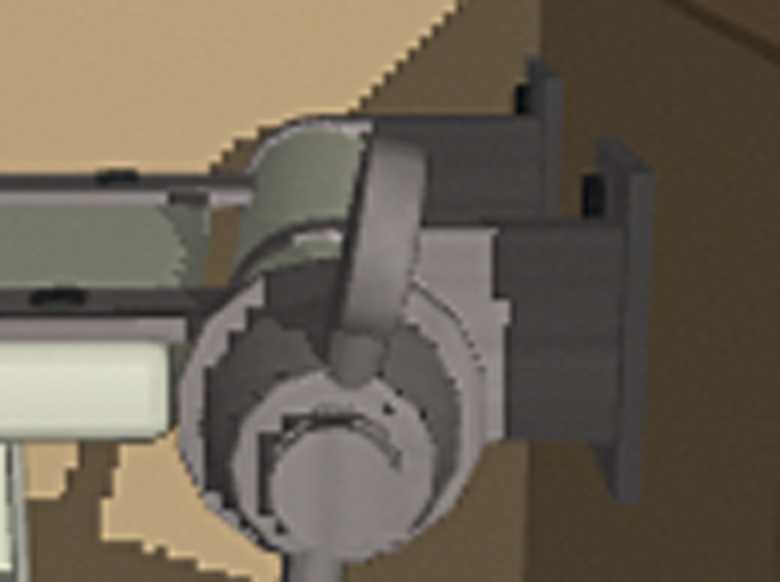

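View pics/w4d.png

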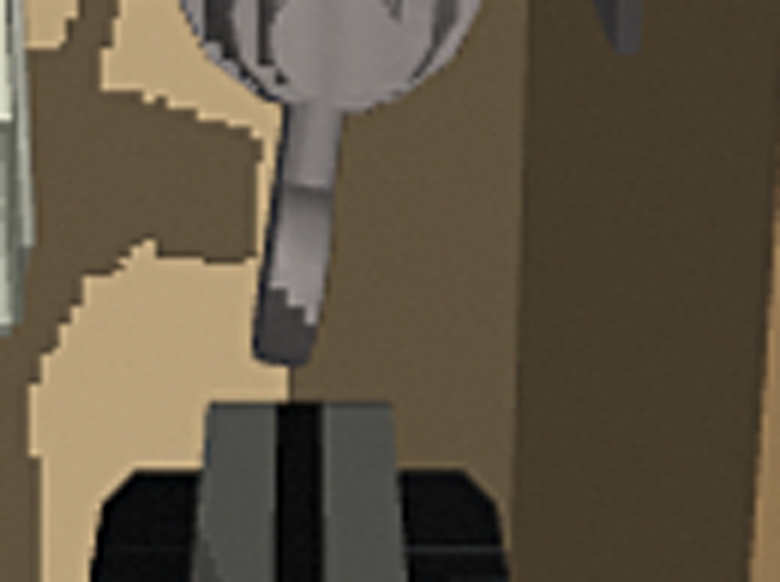

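Run:
```python
from h import *
im,K,E=cam("wrist")
q=lambda x,y,y0:(230+x/6,y0+y/6)
print("post top",onz(K,E,*q(335,490,120),186).round(1))
for nm,p in (("ear near tip",q(400,145,120)),("ear far tip",q(282,345,195)),("near ear in",q(358,340,120)),("far ear in",q(310,185,195))):
    print(nm,[onz(K,E,*p,z).round(1).tolist() for z in (182,188,194)])
t=r.sense()["tool_pos"]; print(t,proj(K,E,t))
for dx in(-11,11):
  for dy in (-7,7): print(dx,dy,proj(K,E,t+[dx,dy,0]).round(1))
```

```text
post top [582.7 211.  186. ]
ear near tip [[551.1, 216.1, 182.0], [550.2, 215.8, 188.0], [549.3, 215.5, 194.0]]
ear far tip [[616.1, 206.5, 182.0], [613.3, 206.5, 188.0], [610.4, 206.5, 194.0]]
near ear in [[569.3, 212.8, 182.0], [567.9, 212.6, 188.0], [566.4, 212.4, 194.0]]
far ear in [[598.9, 209.0, 182.0], [596.5, 208.9, 188.0], [594.2, 208.8, 194.0]]
[604.22131935 207.58765207 236.31191671] [278.86430887 281.28478784]
-11 -7 [263.3 258.8]
-11 7 [295.3 259.4]
11 -7 [263.1 302.3]
11 7 [293.7 302.8]
```

The wrist view shows the nut clearly:
- The post top is at (286,202) px, which gives the world point (582.7, 211.0).
- The ears run from (297,144) to (277,253) px. They measure about 63 mm across (66 expected) and point 8° clockwise of world x.

The nut is therefore about 9.6° clockwise of the bay's x axis plus k half turns. Within the 6–9 rad range that means about 6.1 rad.

I lower the closed fingertip (22 x 14 mm) to the left of the far ear, which I will then sweep round the free right side.

```bash
python3 -m jog '[[-0.008,0.052,0,0,0,0],[-0.008,0.052,0.08,0,0,0],[-0.008,0.052,0.14,0,0,0],[-0.008,0.052,0.14,0,0,0]]'
python3 - <<'E'
from h import *
im,K,E=cam("wrist"); crop(im,200,90,380,300,2.8,"w5.png"); print(r.sense()["tool_pos"])
im,K,E=cam("scene"); crop(im,250,180,390,285,5,"s5.png")
E
```

```text
time: 7.0
tool_pos: [604.4, 221.1, 197.7]
tcp_rot: [-179.9, -0.3, -178.9]
ft_force: [-0.0, -0.8, 0.2]
finger_gap: -0.3
[604.98483358 221.26692916 199.34256914]
```

View pics/w5.png

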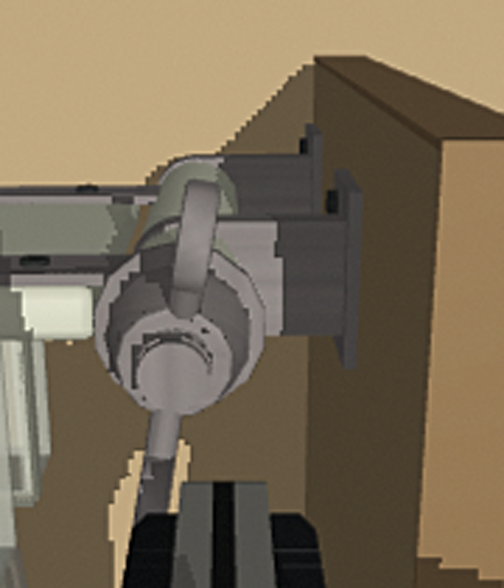

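View pics/s5.png

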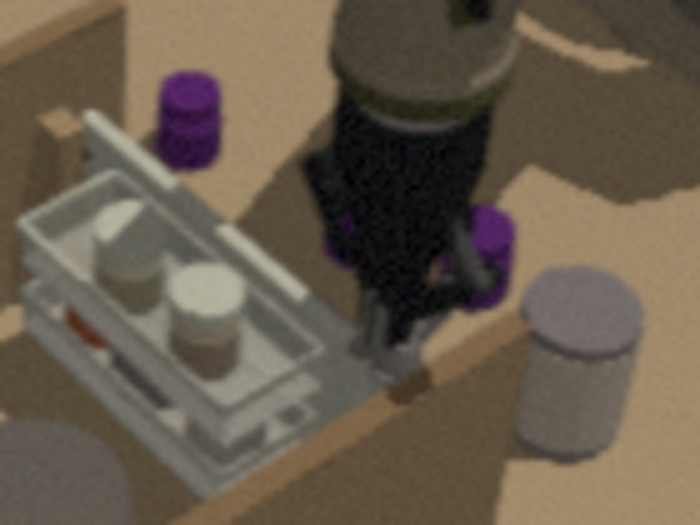

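The pad is left of the far ear, with a small gap at crop (178,485), and the partition is well clear. The dark finger back may be wide enough to catch the ear's top, so I shift 4 mm left, descend to z=187 and start the stroke.

```bash
python3 -m jog '[[0,0.016,0,0,0,0],[0,0.016,0.02,0,0,0],[0,0.016,0.04,0,0,0],[0,0.016,0.058,0,0,0],[0,0.016,0.058,0,0,0]]'
python3 - <<'E'
from h import *
im,K,E=cam("wrist"); crop(im,200,90,380,300,2.8,"w6.png"); print(r.sense()["tool_pos"])
E
```

```text
time: 7.6
tool_pos: [605.4, 225.6, 185.5]
tcp_rot: [-180.0, -0.1, -178.8]
ft_force: [-0.0, 0.6, -0.1]
finger_gap: -0.4
[605.62250414 225.61527896 186.05249834]
```

View pics/w6.png

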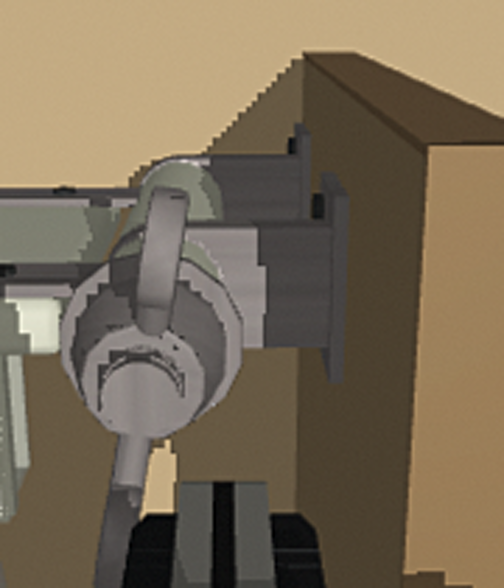

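The fingertip is down beside the far ear with a clear gap, and no force is felt. First part of the stroke:

```bash
python3 -m jog '[[-0.004,-0.023,0,0,0,0],[-0.008,-0.043,0,0,0,0],[-0.008,-0.063,0,0,0,0],[-0.006,-0.083,0,0,0,0],[0,-0.103,0,0,0,0]]'
python3 - <<'E'
from h import *
im,K,E=cam("wrist"); crop(im,200,90,380,300,2.8,"w7.png"); print(r.sense()["tool_pos"])
E
```

```text
time: 8.15
tool_pos: [606.9, 199.4, 187.0]
tcp_rot: [-180.0, 0.1, -178.8]
ft_force: [1.7, 1.4, 0.1]
finger_gap: -0.3
[606.72976195 198.48050744 186.801169  ]
```

View pics/w7.png

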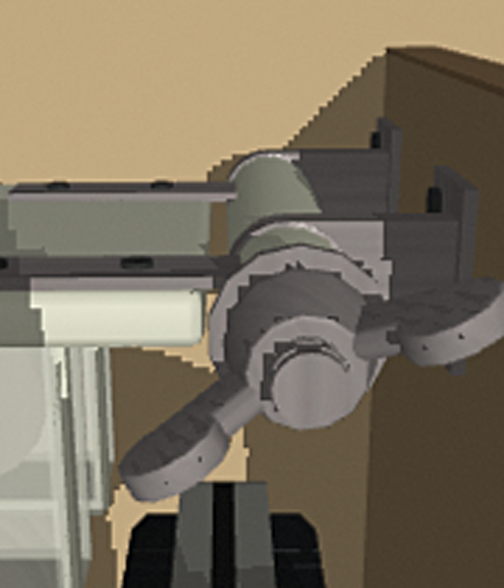

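The far ear has swung ahead of the pad (ear tip at crop (160,480)), with under 2 N on the finger. I continue round the right side.

```bash
python3 -m jog '[[0.012,-0.018,0,0,0,0],[0.024,-0.032,0,0,0,0],[0.040,-0.044,0,0,0,0],[0.058,-0.054,0,0,0,0],[0.078,-0.060,0,0,0,0],[0.098,-0.060,0,0,0,0],[0.118,-0.058,0,0,0,0],[0.138,-0.052,0,0,0,0],[0.156,-0.040,0,0,0,0],[0.170,-0.028,0,0,0,0]]'
python3 - <<'E'
from h import *
im,K,E=cam("wrist"); crop(im,180,110,400,310,2.8,"w8.png"); print(r.sense()["tool_pos"])
E
```

```text
time: 9.2
tool_pos: [564.3, 192.5, 187.6]
tcp_rot: [180.0, 0.1, -178.8]
ft_force: [3.1, -0.6, 4.8]
finger_gap: 0.1
[563.82962001 192.98406622 187.47050855]
```

View pics/w8.png

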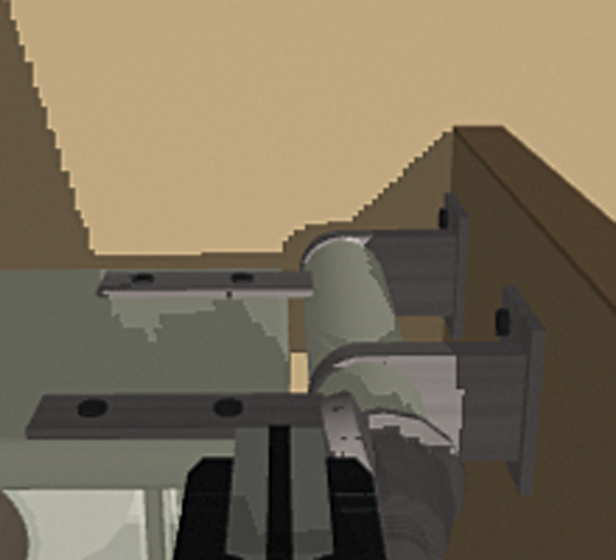

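```bash
python3 -m jog '[[0.012,0.014,-0.004,0,0,0],[0.020,0.030,-0.004,0,0,0],[0.022,0.044,-0.004,0,0,0],[0.022,0.052,-0.004,0,0,0]]'
python3 - <<'E'
from h import *
im,K,E=cam("wrist"); crop(im,180,140,400,340,2.8,"w9.png"); print(r.sense()["tool_pos"],r.sense()["ft_force"])
E
```

```text
time: 9.65
tool_pos: [558.0, 205.2, 187.6]
tcp_rot: [-180.0, -0.1, -178.8]
ft_force: [0.1, -2.7, 2.9]
finger_gap: -0.0
[558.08252275 205.34570638 187.5858572 ] [ 0.01328701 -2.04710636  2.88884008]
```

View pics/w9.png

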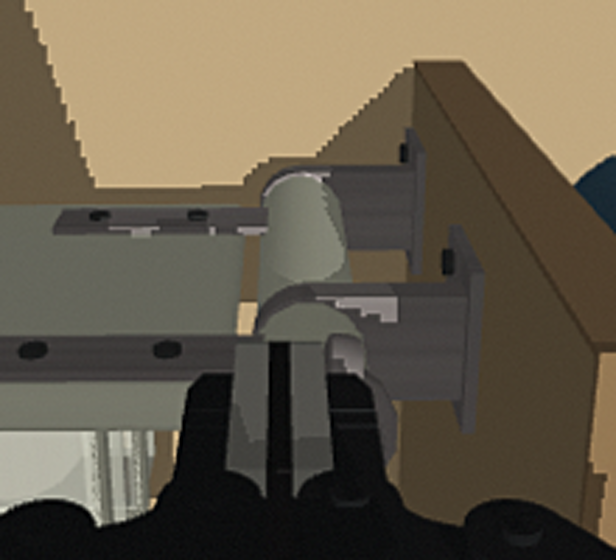

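The near-side ear now sits left of the pad, around crop (345,355). I finish the stroke, lift, cross over and look.

```bash
python3 -m jog '[[-0.002,0.010,0,0,0,0],[-0.004,0.016,0,0,0,0],[-0.004,0.010,0,0,0,0],[-0.004,0.010,-0.1,0,0,0],[-0.004,0.010,-0.15,0,0,0],[-0.10,0.05,-0.15,0,0,0],[-0.192,0.077,-0.15,0,0,0],[-0.192,0.077,-0.15,0,0,0]]'
python3 - <<'E'
from h import *
im,K,E=cam("wrist"); crop(im,200,90,380,300,2.8,"w10.png"); print(r.sense()["tool_pos"])
cv2.imwrite("pics/w10f.png",im[:,:,::-1]); np.savez("w10.npz",K=K,E=E)
E
```

```text
time: 10.5
tool_pos: [607.9, 225.8, 224.8]
tcp_rot: [180.0, 0.1, -178.8]
ft_force: [-0.8, 0.7, 0.2]
finger_gap: 0.1
[606.7116861  225.50627401 224.59010795]
```

View pics/w10.png

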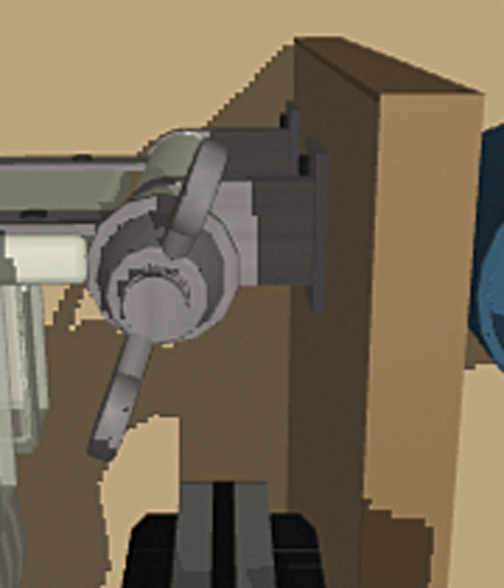

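The ears now point about 20° clockwise of x (tips at crop (212,145) and (103,450)), so the first stroke turned the nut roughly 190°. I go down for the second stroke.

```bash
python3 -m jog '[[0,0,0.08,0,0,0],[0,0,0.13,0,0,0],[0,0,0.15,0,0,0],[-0.004,-0.020,0.15,0,0,0],[-0.008,-0.040,0.15,0,0,0],[-0.008,-0.060,0.15,0,0,0],[-0.006,-0.080,0.15,0,0,0],[0,-0.100,0.15,0,0,0]]'
python3 -m jog '[[0.012,-0.018,0,0,0,0],[0.024,-0.032,0,0,0,0],[0.040,-0.044,0,0,0,0],[0.058,-0.054,0,0,0,0],[0.078,-0.060,0,0,0,0],[0.098,-0.060,0,0,0,0],[0.118,-0.058,0,0,0,0],[0.138,-0.052,0,0,0,0]]'
python3 - <<'E'
from h import *
im,K,E=cam("wrist"); crop(im,180,110,400,310,2.8,"w11.png"); print(r.sense()["tool_pos"])
E
```

```text
time: 11.35
tool_pos: [607.0, 199.9, 188.5]
tcp_rot: [180.0, 0.1, -178.8]
ft_force: [1.0, 1.6, 1.0]
finger_gap: -0.0
time: 12.15
tool_pos: [571.8, 186.5, 187.8]
tcp_rot: [-180.0, -0.0, -178.8]
ft_force: [0.9, 0.2, 0.5]
finger_gap: 0.0
[571.19814337 186.86476554 187.7430696 ]
```

View pics/w11.png

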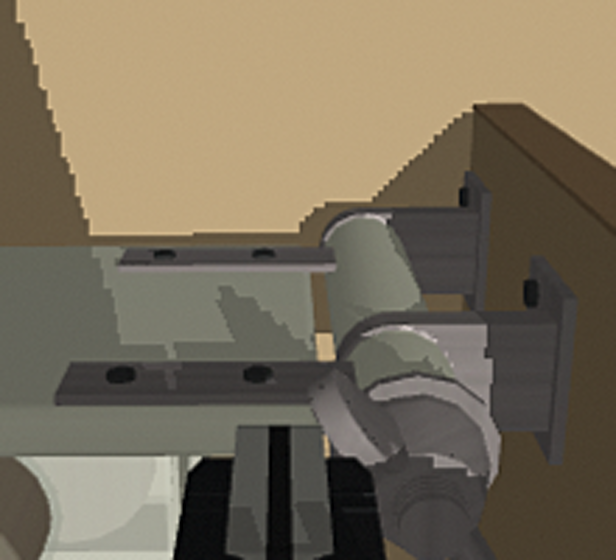

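The second ear is ahead of the pad at crop (345,410), at about −150°. I now approach tight in smaller steps and watch the force.

```bash
python3 -m jog '[[0.010,0.006,0,0,0,0],[0.018,0.012,0,0,0,0],[0.026,0.018,0,0,0,0],[0.032,0.024,0,0,0,0],[0.038,0.030,0,0,0,0]]'
python3 -m jog '[[0.006,0.008,0,0,0,0],[0.008,0.012,0,0,0,0]]'
```

```text
time: 12.7
tool_pos: [562.5, 194.0, 187.7]
tcp_rot: [-180.0, -0.0, -178.8]
ft_force: [0.8, -0.3, 0.5]
finger_gap: -0.0
time: 12.9
tool_pos: [560.4, 197.0, 187.7]
tcp_rot: [-180.0, -0.0, -178.8]
ft_force: [0.6, -0.9, 0.7]
finger_gap: 0.1
```

```bash
python3 -m jog '[[0.002,0.004,0,0,0,0],[0.004,0.008,0,0,0,0]]'; python3 -m jog '[[0.002,0.004,0,0,0,0]]'; python3 -m jog '[[0,0.004,0,0,0,0]]'
python3 - <<'E'
from h import *
im,K,E=cam("wrist"); crop(im,180,130,400,330,2.8,"w12.png"); print(r.sense()["tool_pos"],r.sense()["ft_force"])
E
```

```text
time: 13.1
tool_pos: [559.5, 198.9, 187.7]
tcp_rot: [-180.0, -0.0, -178.8]
ft_force: [0.8, -0.5, -0.2]
finger_gap: 0.3
time: 13.2
tool_pos: [559.0, 199.8, 187.8]
tcp_rot: [-180.0, 0.0, -178.8]
ft_force: [0.6, -1.2, -0.1]
finger_gap: -0.0
time: 13.3
tool_pos: [558.9, 200.8, 187.8]
tcp_rot: [-180.0, -0.0, -178.8]
ft_force: [0.1, 0.0, 0.3]
finger_gap: -0.1
[558.89865364 200.9678242  187.75590163] [-1.11132844 -0.74598295  0.45559433]
```

View pics/w12.png

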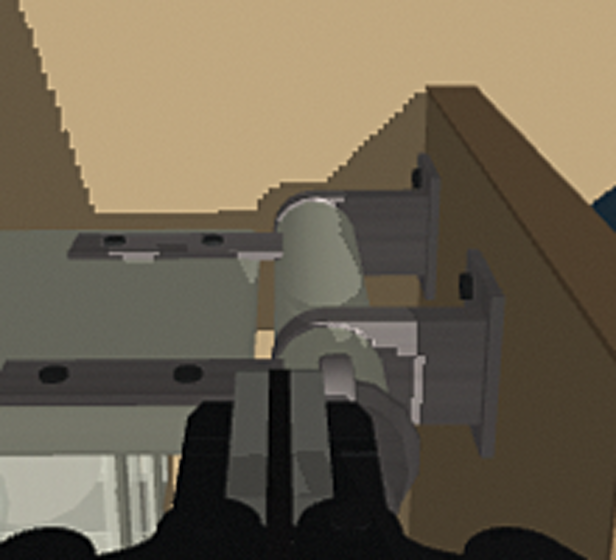

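```bash
for i in 1 2 3; do python3 -m jog '[[0,0.004,0,0,0,0]]' | egrep 'pos|force'; done
```

```text
tool_pos: [558.8, 201.7, 187.7]
ft_force: [-0.9, -0.6, 0.1]
tool_pos: [558.8, 202.7, 187.7]
ft_force: [-1.3, -3.4, 0.6]
tool_pos: [558.8, 203.1, 187.7]
ft_force: [-2.8, -7.2, 2.2]
```

The force jumps to 7 N with the pad held at y≈203. In the first stroke the pad ran freely past 205, so this is the firm stop. I release, back away and look.

```bash
python3 -m jog '[[0,0.002,0,0,0,0],[0,0.002,0,0,0,0],[0,0.002,0,0,0,0]]' | egrep 'pos|force'; python3 -m jog '[[0,-0.012,0,0,0,0],[0,-0.03,0,0,0,0],[0,-0.03,-0.1,0,0,0],[0,-0.03,-0.18,0,0,0],[-0.1,-0.03,-0.18,0,0,0],[-0.192,0,-0.18,0,0,0],[-0.192,0.03,-0.18,0,0,0],[-0.192,0.03,-0.18,0,0,0]]'
python3 - <<'E'
from h import *
im,K,E=cam("wrist"); crop(im,180,90,400,300,2.8,"w13.png"); print(r.sense()["tool_pos"])
cv2.imwrite("pics/w13f.png",im[:,:,::-1]); np.savez("w13.npz",K=K,E=E)
E
```

```text
tool_pos: [558.8, 203.1, 187.7]
ft_force: [-3.2, -7.4, 1.7]
time: 14.75
tool_pos: [606.5, 213.6, 232.2]
tcp_rot: [180.0, -0.1, -178.8]
ft_force: [-1.7, -0.1, -0.1]
finger_gap: -0.1
[606.23753764 213.18042093 232.33988829]
```

View pics/w13.png

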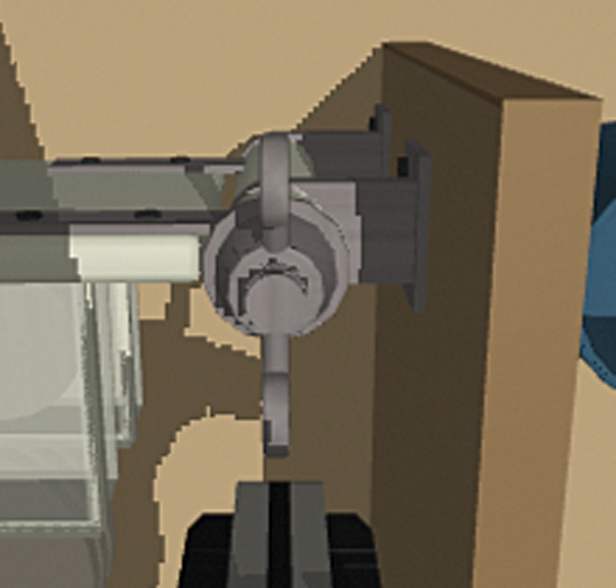

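The ears lie straight along the bay's x axis (tips at crop (272,140) and (276,450)). I rise clear and check the rack and jars, and measure the final ear angle.

```bash
python3 -m jog '[[0.1,-0.1,-0.2,0,0,0],[0.3,-0.2,-0.4,0,0,0],[0.6,-0.2,-0.4,0,0,0],[0.6,-0.2,-0.4,0,0,0],[0.6,-0.2,-0.4,0,0,0],[0.6,-0.2,-0.4,0,0,0]]'
python3 - <<'E'
from h import *
d=np.load("w13.npz");K,E=d["K"],d["E"]
a=onz(K,E,180+272/2.8,90+140/2.8,190);b=onz(K,E,180+276/2.8,90+450/2.8,190)
print(a,b,"ear world deg",np.degrees(np.arctan2(b[1]-a[1],b[0]-a[0])))
im,K,E=cam("top"); crop(im,140,90,340,240,4,"top14.png"); cv2.imwrite("pics/top14f.png",im[:,:,::-1])
im,K,E=cam("scene"); crop(im,200,170,390,312,4,"scene14.png")
E
```

```text
time: 15.4
tool_pos: [457.0, 159.7, 334.0]
tcp_rot: [180.0, 0.2, -178.8]
ft_force: [0.4, 1.0, -0.5]
finger_gap: -0.1
[549.89715194 211.18595752 190.        ] [611.76082615 213.13196955 190.        ] ear world deg 1.8017281255846385
```

View pics/top14.png

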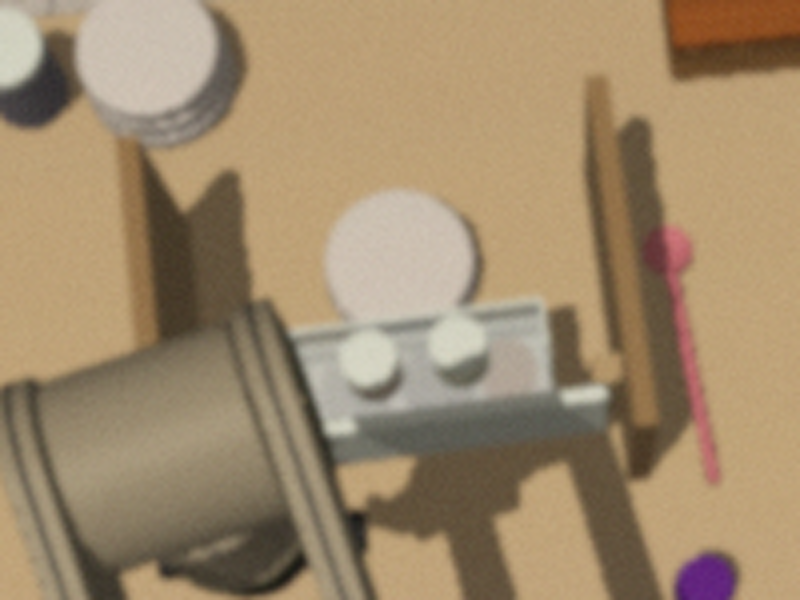

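View pics/scene14.png

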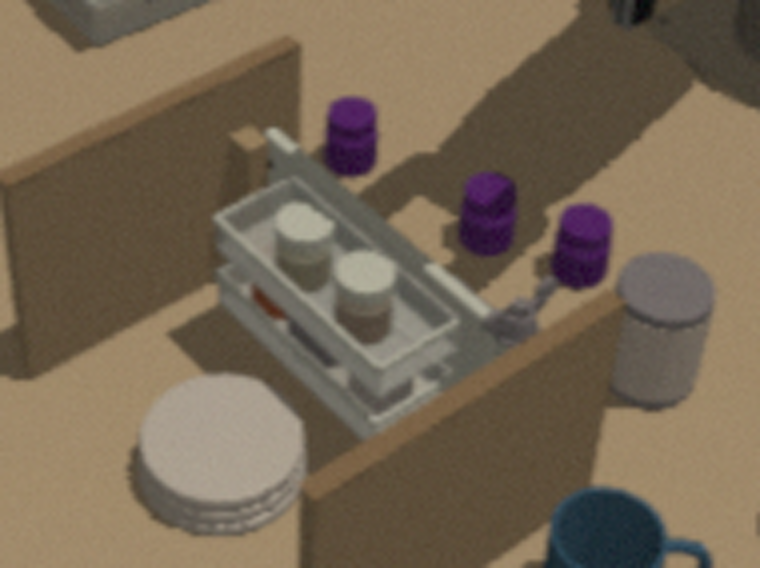

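The leaf rests against the cleat, both jars stand in the bin, and the bystanders are where they were. The ears read 1.8° in the world against a bay yaw of about 1.2°, so the nut is within about 0.01 rad of its tight direction.

Run:
```python
from h import *
print(r.sense()["time"],r.hand_in())
```

```text
the job is handed in; nothing more can be done
15.5 None
```

The rack is shut on its stop and the wing nut is wound down tight; I handed in at 15.5 s.

- **Rack:** I pushed the leaf shut with closed fingertips at about 40–50 mm/s until the force rose to 24 N at the stop. The last pictures show the leaf on its cleat.
- **Nut:** Two fingertip strokes round the free right side turned it about 350° clockwise. It met a firm stop at about 7–8 N. After release, the ears were within about 1° of the bay's x axis. I inferred the starting angle (about 6.1 rad) from the ear direction, and the stop came where that predicted.
- **Jars and bystanders:** Both jars stand in their bin. The spoon, mug, tin and purple look-alikes look unmoved in the last pictures, though I did not measure them. The ramekin and snack box were mostly outside those crops, and the arm never went near them.
- **Disagreements and oddities:**
  - The post position came out 2–3 mm different between the top and wrist cameras. I used the wrist value, which the leaf contact supported.
  - In the first stroke I felt about 5 N upward, probably the finger back riding on an ear, so I raised the tip by about 1 mm.

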